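# Fit the egg-sizing plate on the grading stand

## Robot

A 6-joint arm with a two-finger parallel gripper is mounted at the origin on the work surface. World frame = base frame: x ahead of the robot, y to its left, z up, the work surface at z = 0. Lengths are in m, angles in degrees, forces in N, time in s.
With the tool pointing down it reaches from about 0.25 to 0.725 m from the base axis. Payload 9.7 kg.
Tool frame: the origin (TCP) lies at the very end of the fingers, on their centre line; the grasp point (between the pads) lies 19 mm behind it; y points along the fingers, x is the direction in which the jaws open and shut, and the axes are right-handed (so a half turn about y gives the same grasp; the last joint's range is limited). The gripper opens to 85 mm and grips with 20 to 120 N. Pads are 22 mm wide; open, the fingers measure 114 mm over their backs; the gripper's body (76 mm by 85 mm) begins 54 mm behind the grasp point. The pads swing forward as they close: fully open they stand 13 mm farther back than shut.
Start: joints at [66.349, 4.979, 10.078, 95.1, 0, 90], TCP at [0.221, 0.504, 0.231] pointing down, gripper open.
Joint ranges: [-179.16, 179.16], [-48.56, 103.87], [-65.8, 70.77], [-126.05, 130.52], [-82.76, 87.17], [-180, 180]. Speed limits (degrees/s): [127.2, 127.2, 147.25, 180, 180, 180].

## Interface

Orientations are given as [roll, pitch, yaw] about the fixed x, y, z axes, in that order (R = Rz(yaw) Ry(pitch) Rx(roll)).
In Python, from workcell import bot gives the robot as it stands.
- The arm moves only by the shell command python3 -m jog 'ROWS' [FORCE]. ROWS is JSON, a list of rows, each a list of 7 numbers: the closure, from 0 (fully open) to 1 (shut), then the shift along the world's x, y, z in units of 25 mm (1.0 is 25 mm), then the turn, a rotation vector about the world's x, y, z in units of 5 degrees (1.0 is 5 degrees). A call has 1 to 5 rows; each row is the pose to reach, as a shift and turn from the pose commanded when the call began; what a row does not reach only later rows make up. A row lasts 1/10 s, in which the tool goes at most 50 mm and 8.59 degrees, less where a joint would pass 70% of its speed; a pose out of reach is approached as far as the arm can. A call with a gripper value outside its range is refused whole. The fingers move at their own pace and stop on an object; FORCE is the grip in N (left out, the last holds). Time passes only in rows, so rows that repeat a pose let the fingers close. It gives the time, the measured TCP pose, the force and the opening at its end, in the units of the state.
- bot.get_obs(): the state, without advancing time (a new reading comes with each control period).
- bot.camera(name): name is "side" or "top" or "wrist"; returns (picture, depth): 480x640x3 uint8, red, green, blue; 480x640 float32, m along the optical axis (not along the pixel's ray), 0 where there is no reading.
- bot.camera_model(name): a dict with "fx", "fy", "cx", "cy" (pixels), "rvec" (rotation vector, rad) and "tvec" (3), from world to camera coordinates, as OpenCV has them; the wrist camera has in their place "tool_from_camera" (4x4, takes a point from camera to tool coordinates, whose origin is the TCP and whose axes are the tool frame's). Camera axes: x right, y down, z forward; pixel columns grow to the right and rows downward; lengths in m; the calibration is good to about 2 mm. A picture is of the moment at which its call begins: read the wrist's pose just before it. camera_model takes no time and is no camera call.
- bot.job_done(): hands the job in, once; it reports no verdict.
Trained networks look in the newest picture that a camera, given by its name, has taken for a name from the list of things; names that differ only in an ending like _2 or _b are one class to them, and where a whole thing is asked for, a point or a joint stands for the part that bears it (a point fixed in the world has none). Each returns a list of dicts, best first, with "conf" (0 to 1); they miss things now and then, are a little off and sometimes report something else, mostly with a low value. They report only what shows in the picture. A call takes as long as a camera call.
- bot.regions_of(camera, label): "pixels" (480x640 bool, what is visible of it) and "point" ([row, column] in pixels, amid what is visible of it).
The state is a dict: "time": time; "q": joint angles; "qd": joint speeds; "joint_efforts": joint torques, N m; "ee_pos": TCP position; "tcp_rot": TCP orientation; "wrist_force": force on the tool from outside, world axes, zero at the start; "torque": the same for the moment, N m; "opening": finger opening in m.
Only numpy, scipy, OpenCV 4.12 (cv2) and the standard library are available. Lean on these libraries where they do the work, as an engineer would, in place of code of your own. Each camera call takes 0.05 s, during which the arm holds its last target. There are 200 camera calls.

## Task

Pick up the egg-sizing plate by its grip and fit it, either way round, over the two pins of the grading stand, feeling for the pins gently because they are clamped a little off the stand's middle. Then press it down fully home against the stiff lifter, flat on the stand, and let go. Never press or shove the plate hard against the stand (stay under about 30 N), and leave everything else on the bench where it is.

Things in the scene. Friction and masses are not known exactly. Their poses are not given: they have to be found in the camera images.
- plate: Egg-sizing plate: flat aluminium plate lying on the bench, 80 (x) by 240 (y) by 6 mm, 0.3 to 0.5 kg. Origin: centre of its underside, z up. Two round 14 mm pin holes go through it on its y axis, at y = +95 and -95 mm; also two large egg holes (46 mm at y = +45, 40 mm at y = -45) and a black grip block in the middle.
- stand: Grading stand, grey, fixed on the bench, base 140 (x) by 280 (y) mm. Origin: centre of its underside, z up. Two cheeks, 110 mm in x and from y = 60 to 135 mm on either side, have flat tops 50 mm up: the seat for the plate's underside. A pin stands in each cheek. The seated plate has its y axis along the stand's y (either way round), x = 0 and z = 50 mm, its y where the pins are.
- lifter (a joint): Lifter: two dark steel rails, 100 mm long along y, at x = +31 and -31 mm on the stand, under the plate. 0: raised, tops 60 mm above the stand's origin (10 mm above the seat); 0.010 m: level with the seat (stop at 0.011). Starts at 0 to 0.003. Stiff friction: about 9 N to push down, more than the plate's weight; no spring, it stays where pushed.
- egg_cup: Bystander: white cup 44 mm wide with an egg standing in it, 80 mm high, loose; origin at the centre of its underside. Leave alone.
- candler: Bystander: black hand lamp lying on the bench, about 125 by 36 by 30 mm, loose; origin at its underside. Leave alone.
- blank_plate: Bystander: small aluminium plate without holes, 70 by 130 by 6 mm with a low black block on it (18 mm high in all), loose; origin at the centre of its underside. Leave alone.
- brush: Bystander: loose brush lying on the bench. Leave alone.
- spray: Bystander: loose white bottle, 64 mm wide, 120 mm high, standing; origin at the centre of its underside. Leave alone.
- plate_grip (a point): Middle of the plate's black grip block, 35 mm above the plate's underside. The block is 50 (x) by 16 (y) mm and reaches from 6 to 48 mm above the underside: pinch it from above across its 16 mm width (along the plate's y).
- nominal (a point): Point on the stand's axis at pin-top height, 80 mm up. The two steel pins (12 mm diameter, top chamfered over 2 mm to 10 mm) reach this height, 30 mm above the seat, 190 mm apart along the stand's y at its x = 0. Their middle is shifted from this point by -12 to +12 mm along the stand's y, different each time and NOT reported: find it by feel or camera. The pins do not yield.

How it is judged:
By the outcome, as a careful person would: the job done as asked, in the order asked, and still so for the second after the job is handed in, with the robot touching nothing.
It also fails if it takes over 54 s, if anything falls off the work surface, if the arm or the gripper's body presses on something with over 40 N, if the wrist force passes 120 N, or if a joint passes its speed limit or range.

## Working session

There is one attempt and no reset: what is moved stays moved. The work goes in short steps, Python scripts to look and compute and a shell command to move; the robot and the scene stay as the last step left them, time stands still between calls to the robot, and variables do not carry over. Pictures are saved under pics/ and viewed, about 8 in all and at most 12, crops included, and the job is handed in when it is done.

```bash
ls; mkdir -p pics
cat > h.py <<'E'
import numpy as np, cv2, json
from workcell import bot
from scipy.spatial.transform import Rotation as R
def cam(name):
    o=bot.get_obs(); im,d=bot.camera(name); m=bot.camera_model(name)
    if name=="wrist":
        T=np.eye(4);T[:3,3]=o["ee_pos"];T[:3,:3]=R.from_euler('xyz',o["tcp_rot"],degrees=True).as_matrix()
        W=T@np.array(m["tool_from_camera"])
    else:
        C=np.eye(4);C[:3,:3]=cv2.Rodrigues(np.array(m["rvec"],float))[0];C[:3,3]=np.ravel(m["tvec"]);W=np.linalg.inv(C)
    v,u=np.mgrid[:480,:640]
    P=np.stack([(u-m["cx"])/m["fx"]*d,(v-m["cy"])/m["fy"]*d,d,np.ones_like(d)],-1)@W.T
    P=P[...,:3]; P[d==0]=np.nan
    return im,P
def save(n,im): cv2.imwrite("pics/"+n,im[...,::-1])
E
python3 - <<'E'
from h import *
print(bot.get_obs())
for c in ("top","side"):
    im,P=cam(c)
    for l in ["plate","stand","lifter","egg_cup","candler","blank_plate","brush","spray"]:
        for r in bot.regions_of(c,l)[:2]:
            p=P[r["pixels"]];p=p[~np.isnan(p[:,0])]
            if len(p)==0: continue
            b=cv2.minAreaRect((p[:,:2]*1000).astype(np.float32))
            print(c,l,round(r["conf"],2),np.round(r["point"]),"med",np.round(np.median(p,0),3),"z95",np.round(np.percentile(p[:,2],[5,95]),3),np.round(b[0]),np.round(b[1]),round(b[2],1))
    save(c+"1.png",im)
    np.save(c+"P.npy",P)
E
```

```text
pics
{'time': 0.0, 'q': array([6.63485517e+01, 5.01057238e+00, 1.00355671e+01, 9.50980187e+01,
       3.94467227e-04, 8.99994277e+01]), 'qd': array([-0.0496396 ,  0.04434643, -0.0579373 ,  0.00908852, -0.01113583,
       -0.01384016]), 'joint_efforts': array([ 5.30113412e-04, -5.20384347e+01,  4.64808261e+01,  1.61748257e-02,
        4.29493309e-05,  1.40380183e-05]), 'ee_pos': array([0.22055769, 0.50360838, 0.23059809]), 'tcp_rot': array([-8.99996048e+01,  7.30239348e-02,  6.63491240e+01]), 'wrist_force': array([-0.4015479 ,  0.18541669,  0.16759156]), 'torque': array([-0.05324151,  0.00933045,  0.01508255]), 'opening': 0.08552783095658194}
top plate 0.89 [216. 242.] med [0.514 0.217 0.006] z95 [0.001 0.045] [518. 224.] [245.  84.] 64.2
top stand 0.94 [214. 463.] med [ 0.509 -0.22   0.047] z95 [0.008 0.057] [ 518. -221.] [279. 144.] 79.3
top lifter 0.8 [210. 465.] med [ 0.517 -0.221  0.057] z95 [0.04  0.061] [ 522. -226.] [108.  88.] 79.2
top lifter 0.31 [332. 191.] med [0.3   0.31  0.018] z95 [0.013 0.022] [300. 288.] [200.  41.] 87.2
top egg_cup 0.98 [158. 345.] med [0.624 0.012 0
[... 690 characters left out ...]
. 394.] med [0.625 0.003 0.049] z95 [0.003 0.076] [630.   7.] [34. 42.] 36.4
side candler 0.61 [278. 338.] med [ 0.468 -0.001  0.024] z95 [0.006 0.029] [469.  10.] [ 46. 124.] 87.7
side blank_plate 0.89 [462. 372.] med [ 0.309 -0.279  0.005] z95 [0.003 0.016] [ 305. -293.] [ 69. 113.] 7.1
side blank_plate 0.45 [356. 444.] med [ 0.497 -0.24   0.046] z95 [0.007 0.057] [ 527. -218.] [290. 159.] 79.7
side brush 0.73 [460. 372.] med [ 0.31  -0.279  0.005] z95 [0.003 0.016] [ 305. -293.] [ 70. 112.] 6.0
side brush 0.57 [228. 185.] med [0.299 0.299 0.016] z95 [-0.001  0.019] [303. 289.] [205.  47.] 85.5
side spray 0.98 [175. 180.] med [0.349 0.408 0.067] z95 [0.008 0.117] [353. 418.] [47. 63.] 69.0
```

View pics/top1.png

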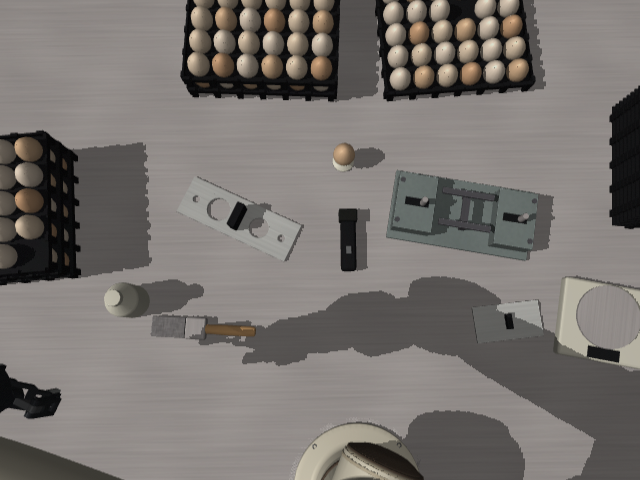

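Run:
```python
import numpy as np,cv2
P=np.load("topP.npy")
x,y,z=P[...,0],P[...,1],P[...,2]
def m(n,s):
    p=P[s]; b=cv2.minAreaRect((p[:,:2]*1000).astype(np.float32)); print(n,len(p),np.round(np.median(p,0),4),np.round(b[0],1),np.round(b[1],1),round(b[2],1))
reg=(abs(x-.518)<.15)&(abs(y-.224)<.13)
m("grip",reg&(z>.040)&(z<.056)); m("plate",reg&(z>.004)&(z<.010)&(np.hypot(x-.518,y-.224)<.13))
rs=(abs(x-.518)<.2)&(abs(y+.221)<.12)
for a,b in ((.064,.09),(.055,.063),(.045,.053),(.005,.02)):
    s=rs&(z>a)&(z<b)
    if a==.064:
        for sg in(1,-1):
            t=s&((x-.518)*sg>0)
            if t.any(): m("pin",t); print(np.nanmax(z[t]))
    else: m((a,b),s)
```

```text
grip 232 [0.516  0.2222 0.0476] [517.2 221.9] [17.2 50.3] 65.1
plate 3273 [0.514  0.2152 0.0063] [520.1 226.7] [248.4 252.4] 27.8
pin 44 [ 0.5296 -0.1374  0.0795] [ 532.  -138.1] [10.2 11.1] 85.9
0.0855362671639106
pin 49 [ 0.4957 -0.3235  0.078 ] [ 496.  -325.5] [10.8 11.7] 12.6
0.08536065263592274
(0.055, 0.063) 670 [ 0.5142 -0.2213  0.0578] [ 516.2 -213.9] [239.7  99.7] 79.4
(0.045, 0.053) 3362 [ 0.5153 -0.2225  0.0501] [ 516.6 -221.8] [263.4 111.1] 79.2
(0.005, 0.02) 4298 [ 0.483  -0.2339  0.0099] [ 517.1 -220.2] [400.  239.2] 0.5
```

The top view shows the plate at about (240,217), the stand at (463,214) with pin tops near (424,201) and (523,217), the cup at (344,157), the candler at (347,240) and the brush and spray at lower left. The plate's axis is at about 64.5° and the stand's at about 79.5°. I'll move over the grip.

```bash
python3 -m jog '[[0,5.5,-5.3,0,0,0,0],[0,5.5,-5.3,0,0,0,0],[0,5.5,-5.3,0,0,0,0],[0,5.5,-5.3,0,0,0,0],[0,5.5,-5.3,0,0,0,0]]' 50
python3 -m jog '[[0,6.35,-5.96,-3,0,0,-0.37],[0,6.35,-5.96,-3,0,0,-0.37],[0,6.35,-5.96,-3,0,0,-0.37],[0,6.35,-5.96,-3,0,0,-0.37],[0,6.35,-5.96,-3,0,0,-0.37]]'
python3 -m jog '[[0,0,0,0,0,0,0],[0,0,0,0,0,0,0]]'
python3 - <<'E'
from h import *
im,P=cam("wrist"); save("w1.png",im); z=P[...,2]
for l in ("plate","plate_grip"):
  for r in bot.regions_of("wrist",l)[:1]:
    q=P[r["pixels"]]; q=q[~np.isnan(q[:,0])]; print(l,r["conf"])
    for a,b in((.003,.012),(.042,.056)):
        p=q[(q[:,2]>a)&(q[:,2]<b)]
        if len(p)>20:
            t=cv2.minAreaRect((p[:,:2]*1000).astype(np.float32)); print(a,len(p),np.median(p[:,2]),t)
E
```

```text
time: 1.4
ee_pos: [0.3609, 0.3683, 0.2315]
tcp_rot: [-90.1, 0.0, 66.1]
wrist_force: [-0.1, 0.2, 0.3]
opening: 0.0855
time: 1.9
ee_pos: [0.5182, 0.2203, 0.1548]
tcp_rot: [-90.0, 0.1, 64.4]
wrist_force: [0.0, 0.5, 0.6]
opening: 0.0858
time: 2.1
ee_pos: [0.5168, 0.2223, 0.156]
tcp_rot: [-90.0, 0.0, 64.4]
wrist_force: [0.1, 0.3, -0.7]
opening: 0.0855
plate 0.91
0.003 25913 0.005993471100726067 ((517.849609375, 225.12950134277344), (240.91273498535156, 80.65145874023438), 64.0714111328125)
0.042 1829 0.04785254246145915 ((517.53271484375, 225.2212371826172), (15.857678413391113, 49.9227294921875), 64.20995330810547)
plate_grip 0.89
0.003 25934 0.005993040081992557 ((517.7718505859375, 225.10079956054688), (240.82040405273438, 80.64217376708984), 64.10208892822266)
0.042 1829 0.04785254246145915 ((517.53271484375, 225.2212371826172), (15.857678413391113, 49.9227294921875), 64.20995330810547)
```

```bash
python3 -m jog '[[0,0.04,0.12,-1.5,0,0,-0.06],[0,0.04,0.12,-3,0,0,-0.06],[0,0.04,0.12,-4.5,0,0,-0.06],[0,0.04,0.12,-5.2,0,0,-0.06],[0,0.04,0.12,-5.55,0,0,-0.06]]' 60
python3 -m jog '[[0,0,0,0,0,0,0],[1,0,0,0,0,0,0],[1,0,0,0,0,0,0],[1,0,0,0,0,0,0],[1,0,0,0,0,0,0]]' 60
python3 -m jog '[[1,0,0,0,0,0,0],[1,0,0,0,0,0,0],[1,0,0,0,0,0,0],[1,0,0,0,0,0,0],[1,0,0,0,0,0,0]]' 80
```

```text
time: 2.75
ee_pos: [0.5165, 0.226, 0.016]
tcp_rot: [-89.9, 0.1, 64.3]
wrist_force: [-0.1, 0.9, -0.1]
opening: 0.0852
time: 3.25
ee_pos: [0.5183, 0.2255, 0.0183]
tcp_rot: [-90.0, -0.0, 64.2]
wrist_force: [-0.6, -0.5, -0.4]
opening: 0.0283
time: 3.75
ee_pos: [0.5182, 0.2253, 0.0182]
tcp_rot: [-90.0, -0.0, 64.2]
wrist_force: [-1.8, -1.3, 5.5]
opening: 0.0147
```

```bash
python3 -m jog '[[1,0,0,0.4,0,0,0],[1,0,0,1.5,0,0,0],[1,0,0,3,0,0,0],[1,0,0,4.5,0,0,0],[1,0,0,5.6,0,0,0]]'
python3 -m jog '[[1,-1.5,-2,0.2,0,0,1],[1,-2,-4,0.4,0,0,2],[1,-2.4,-6,0.4,0,0,3.05],[1,-2.8,-8,0.4,0,0,3.05],[1,-3,-10,0.4,0,0,3.05]]'
python3 -m jog '[[1,0,-2,0,0,0,0],[1,0,-4,0,0,0,0],[1,0,-6,0,0,0,0],[1,0,-8.1,0,0,0,0],[1,0,-8.1,0,0,0,0]]'
python3 -m jog '[[1,0,0,0,0,0,0],[1,0,0,0,0,0,0],[1,0,0,0,0,0,0]]'
python3 - <<'E'
from h import *
im,P=cam("wrist"); save("w2.png",im); np.save("w2P.npy",P)
o=bot.get_obs(); print(o["ee_pos"],o["tcp_rot"],o["wrist_force"],o["torque"])
im,P=cam("top"); save("t2.png",im); np.save("t2P.npy",P)
E
```

```text
time: 4.25
ee_pos: [0.5179, 0.2253, 0.1599]
tcp_rot: [-90.0, -0.0, 64.2]
wrist_force: [0.1, 0.3, -4.9]
opening: 0.0145
time: 4.75
ee_pos: [0.4436, -0.0106, 0.1677]
tcp_rot: [-90.0, -0.0, 79.5]
wrist_force: [0.9, -0.2, -4.1]
opening: 0.0148
time: 5.25
ee_pos: [0.4439, -0.2164, 0.167]
tcp_rot: [-89.9, 0.1, 79.1]
wrist_force: [-0.3, 0.3, -5.5]
opening: 0.0147
time: 5.55
ee_pos: [0.445, -0.2104, 0.1676]
tcp_rot: [-90.0, -0.0, 79.6]
wrist_force: [-0.5, 0.3, -5.9]
opening: 0.0147
[ 0.44502085 -0.2103929   0.16762726] [-9.00023226e+01 -9.21929782e-03  7.95571396e+01] [-0.05487667 -0.34107015 -4.5779305 ] [ 0.00367695 -0.01861982  0.0477072 ]
```

View pics/w2.png

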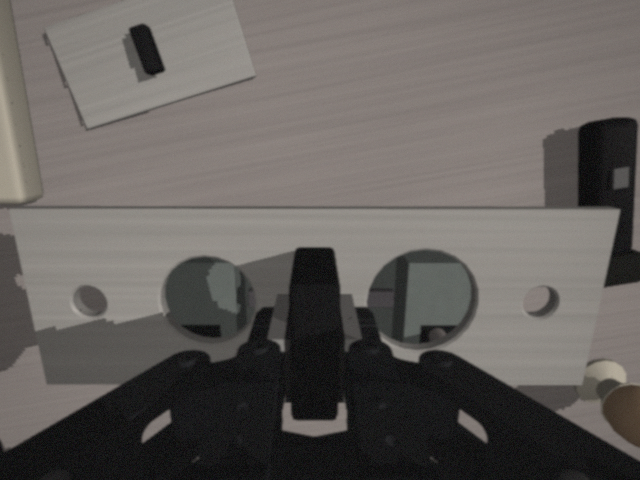

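View pics/t2.png

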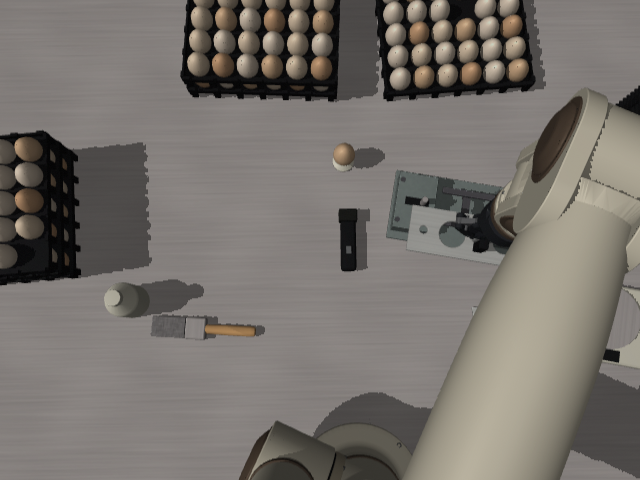

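The wrist camera looks past the plate toward the robot, with the pin holes at (90,300) and (541,301). From the far side of the stand it will see both pins with the plate in hand.

```bash
python3 -m jog '[[1,1.5,-0.2,0,0,0,0],[1,3,-0.4,0,0,0,0],[1,4.5,-0.6,0,0,0,0],[1,6.2,-0.8,0,0,0,0],[1,6.2,-0.8,0,0,0,0]]'
python3 -m jog '[[1,0,0,0,0,0,0],[1,0,0,0,0,0,0],[1,0,0,0,0,0,0]]'
python3 - <<'E'
from h import *
im,P=cam("wrist"); save("w3.png",im)
o=bot.get_obs(); print(o["ee_pos"],o["tcp_rot"])
z=P[...,2];x=P[...,0];y=P[...,1]
for n,a,b,c in (("pinA",(.066,.088),(.53,-.1375),.025),("pinB",(.066,.088),(.496,-.3245),.025)):
    s=(z>a[0])&(z<a[1])&(np.hypot(x-b[0],y-b[1])<c); p=P[s]
    if len(p): print(n,len(p),np.round(np.median(p,0),4),cv2.minAreaRect((p[:,:2]*1000).astype(np.float32)), "topface",np.round(np.median(p[p[:,2]>.0775],0),4))
s=(z>.045)&(z<.0535)&(np.hypot(x-.515,y+.222)<.17);p=P[s];print(len(p),cv2.minAreaRect((p[:,:2]*1000).astype(np.float32)))
# held plate
s=(z>.145)&(z<.17); p=P[s]; p=p[np.hypot(p[:,0]-o["ee_pos"][0],p[:,1]-o["ee_pos"][1])<.13]
print("plate",len(p),np.median(p[:,2]),cv2.minAreaRect((p[:,:2]*1000).astype(np.float32)))
np.save("w3P.npy",P)
E
```

```text
time: 6.15
ee_pos: [0.6037, -0.2305, 0.1636]
tcp_rot: [-89.8, -0.1, 79.6]
wrist_force: [-0.6, -0.1, -5.9]
opening: 0.0148
time: 6.45
ee_pos: [0.5992, -0.2313, 0.1687]
tcp_rot: [-90.1, 0.0, 79.5]
wrist_force: [-0.3, 0.3, -3.7]
opening: 0.0147
[ 0.59925563 -0.23143989  0.16877079] [-9.00870365e+01  1.80983724e-02  7.94465679e+01]
pinA 523 [ 0.533  -0.1389  0.0792] ((532.9948120117188, -137.06277465820312), (11.635190963745117, 11.767176628112793), 38.131813049316406) topface [ 0.533  -0.1374  0.0797]
pinB 568 [ 0.4988 -0.321   0.0792] ((498.54547119140625, -322.83111572265625), (11.398170471191406, 11.540487289428711), 58.032047271728516) topface [ 0.4986 -0.3226  0.0799]
46466 ((517.6700439453125, -219.47373962402344), (270.9019470214844, 110.27589416503906), 79.31214904785156)
plate 68840 0.15638173303563485 ((599.060791015625, -231.30328369140625), (242.415283203125, 81.13237762451172), 79.44376373291016)
```

View pics/w3.png

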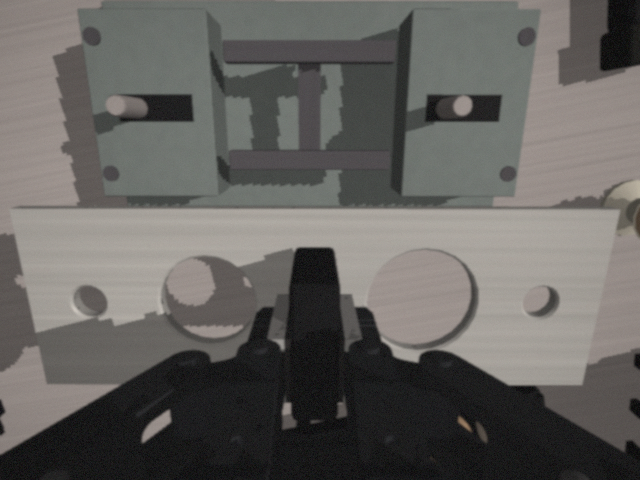

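Wrist view: pin tops are at (118,106) and (462,105). The pin middle is (0.5158,-0.2300), shifted about -10.5 mm from the stand's middle. The plate is parallel to the pin line within 0.1°. Moving over the pins now.

```bash
python3 -m jog '[[1,-1.2,0,0,0,0,0],[1,-2.5,0.03,0,0,0,0],[1,-3.33,0.06,0,0,0,0],[1,-3.33,0.06,-1,0,0,0],[1,-3.33,0.06,-2,0,0,0]]'
python3 -m jog '[[1,0,0,-0.3,0,0,0],[1,0,0,-0.5,0,0,0],[1,0,0,-0.5,0,0,0],[1,0,0,-0.5,0,0,0],[1,0,0,-0.5,0,0,0]]'
python3 - <<'E'
from h import *
im,P=cam("wrist"); save("w4.png",cv2.resize(im[250:350],None,fx=1.25,fy=1.25))
o=bot.get_obs(); print(o["ee_pos"],o["tcp_rot"],o["wrist_force"],o["torque"])
im2,P2=cam("side"); save("s4.png",im2[250:450,320:560].repeat(3,0).repeat(3,1))
E
```

```text
time: 7.0
ee_pos: [0.5161, -0.2305, 0.1191]
tcp_rot: [-90.2, 0.1, 79.4]
wrist_force: [-0.0, 0.4, -4.5]
opening: 0.0151
time: 7.5
ee_pos: [0.5171, -0.2303, 0.1061]
tcp_rot: [-90.1, 0.0, 79.4]
wrist_force: [0.1, 0.4, -4.5]
opening: 0.0151
[ 0.51705311 -0.23027069  0.10591821] [-9.00710552e+01  1.81833872e-02  7.94550007e+01] [-0.35431871  0.07182903 -4.8067301 ] [ 0.00689961  0.01071657 -0.00602565]
```

View pics/w4.png

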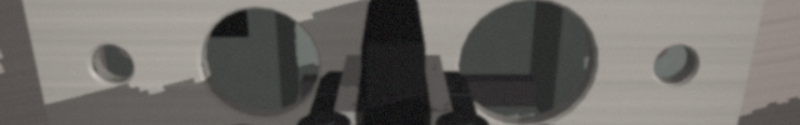

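The holes are at (112,63) and (677,63) in the crop, and the plate hovers about 7 mm above the pins. I'll correct x by -1.2 mm and feel downward.

```bash
python3 -m jog '[[1,-0.05,0.01,0,0,0,0],[1,-0.05,0.01,-0.1,0,0,0],[1,-0.05,0.01,-0.2,0,0,0],[1,-0.05,0.01,-0.2,0,0,0]]'
python3 -m jog '[[1,0,0,-0.06,0,0,0],[1,0,0,-0.12,0,0,0],[1,0,0,-0.12,0,0,0]]'
python3 -m jog '[[1,0,0,-0.04,0,0,0],[1,0,0,-0.08,0,0,0],[1,0,0,-0.08,0,0,0]]'
```

```text
time: 8.0
ee_pos: [0.5151, -0.2297, 0.0994]
tcp_rot: [-90.0, -0.0, 79.5]
wrist_force: [-0.1, -0.6, -4.0]
opening: 0.0149
time: 8.3
ee_pos: [0.5152, -0.2298, 0.0967]
tcp_rot: [-90.0, -0.0, 79.5]
wrist_force: [0.8, 0.1, -4.1]
opening: 0.0145
time: 8.6
ee_pos: [0.5153, -0.2299, 0.0949]
tcp_rot: [-90.0, -0.0, 79.4]
wrist_force: [-0.5, -0.1, -4.3]
opening: 0.0149
```

```bash
python3 -m jog '[[1,0,0,-0.05,0,0,0],[1,0,0,-0.1,0,0,0],[1,0,0,-0.1,0,0,0]]'
python3 -m jog '[[1,0,0,-0.05,0,0,0],[1,0,0,-0.1,0,0,0],[1,0,0,-0.1,0,0,0]]'
```

```text
time: 8.9
ee_pos: [0.5153, -0.2298, 0.0923]
tcp_rot: [-90.0, -0.0, 79.4]
wrist_force: [0.0, -0.5, -4.4]
opening: 0.0146
time: 9.2
ee_pos: [0.5153, -0.2298, 0.0898]
tcp_rot: [-90.0, -0.0, 79.5]
wrist_force: [-0.5, -0.4, -5.1]
opening: 0.0146
```

Both pins are in with no side force. Going down to just above the lifter.

```bash
python3 -m jog '[[1,0,0,-0.1,0,0,0],[1,0,0,-0.2,0,0,0],[1,0,0,-0.2,0,0,0]]'
python3 -m jog '[[1,0,0,-0.08,0,0,0],[1,0,0,-0.16,0,0,0],[1,0,0,-0.16,0,0,0]]'
python3 -m jog '[[1,0,0,-0.06,0,0,0],[1,0,0,-0.12,0,0,0],[1,0,0,-0.12,0,0,0]]'
```

```text
time: 9.5
ee_pos: [0.5151, -0.2298, 0.0845]
tcp_rot: [-90.0, -0.0, 79.4]
wrist_force: [0.0, 0.5, -4.5]
opening: 0.0149
time: 9.8
ee_pos: [0.5152, -0.2298, 0.0806]
tcp_rot: [-90.0, -0.0, 79.4]
wrist_force: [-1.2, 0.2, -4.3]
opening: 0.0147
time: 10.1
ee_pos: [0.5152, -0.2298, 0.0778]
tcp_rot: [-90.0, -0.0, 79.5]
wrist_force: [-0.2, 0.5, -5.5]
opening: 0.015
```

Now the lifter, in small steps watching the force.

```bash
for i in 1 2; do :; done
python3 -m jog '[[1,0,0,-0.04,0,0,0],[1,0,0,-0.08,0,0,0],[1,0,0,-0.08,0,0,0]]'
python3 -m jog '[[1,0,0,-0.04,0,0,0],[1,0,0,-0.08,0,0,0],[1,0,0,-0.08,0,0,0]]'
python3 -m jog '[[1,0,0,-0.04,0,0,0],[1,0,0,-0.04,0,0,0]]'
```

```text
time: 10.4
ee_pos: [0.5153, -0.2299, 0.0759]
tcp_rot: [-90.0, 0.0, 79.4]
wrist_force: [0.4, -0.5, -5.5]
opening: 0.0147
time: 10.7
ee_pos: [0.5154, -0.2299, 0.0746]
tcp_rot: [-90.0, 0.0, 79.5]
wrist_force: [-2.5, 0.5, 3.7]
opening: 0.0147
time: 10.9
ee_pos: [0.5154, -0.2299, 0.0732]
tcp_rot: [-90.0, 0.0, 79.4]
wrist_force: [-3.4, 0.5, 3.7]
opening: 0.0147
```

```bash
python3 -m jog '[[1,0,0,-0.05,0,0,0],[1,0,0,-0.05,0,0,0]]'
python3 -m jog '[[1,0,0,-0.05,0,0,0],[1,0,0,-0.05,0,0,0]]'
python3 -m jog '[[1,0,0,-0.03,0,0,0],[1,0,0,-0.03,0,0,0]]'
```

```text
time: 11.1
ee_pos: [0.5154, -0.2299, 0.0717]
tcp_rot: [-90.0, 0.0, 79.4]
wrist_force: [-2.2, -0.1, 2.4]
opening: 0.0151
time: 11.3
ee_pos: [0.5154, -0.2299, 0.0703]
tcp_rot: [-90.0, 0.0, 79.4]
wrist_force: [-1.5, 0.2, 2.2]
opening: 0.0148
time: 11.5
ee_pos: [0.5154, -0.2299, 0.0697]
tcp_rot: [-90.0, 0.0, 79.4]
wrist_force: [-1.4, -0.1, 3.7]
opening: 0.0147
```

```bash
python3 -m jog '[[1,0,0,-0.02,0,0,0],[1,0,0,-0.02,0,0,0]]'
python3 -m jog '[[1,0,0,-0.02,0,0,0],[1,0,0,-0.02,0,0,0]]'
python3 -m jog '[[1,0,0,-0.02,0,0,0],[1,0,0,-0.02,0,0,0]]'
```

```text
time: 11.7
ee_pos: [0.5154, -0.2299, 0.0692]
tcp_rot: [-90.0, 0.0, 79.4]
wrist_force: [-1.3, -0.0, 2.9]
opening: 0.0148
time: 11.9
ee_pos: [0.5154, -0.2299, 0.0687]
tcp_rot: [-90.0, 0.0, 79.4]
wrist_force: [-2.2, 0.3, 3.2]
opening: 0.0144
time: 12.1
ee_pos: [0.5154, -0.2299, 0.0682]
tcp_rot: [-90.0, 0.0, 79.4]
wrist_force: [-1.8, -0.1, 2.9]
opening: 0.0149
```

```bash
python3 -m jog '[[1,0,0,-0.01,0,0,0],[1,0,0,-0.02,0,0,0]]'
python3 -m jog '[[1,0,0,-0.01,0,0,0],[1,0,0,-0.02,0,0,0]]'
python3 -c "
from h import *
im,P=cam('wrist');o=bot.get_obs();e=o['ee_pos'];print(e,o['wrist_force'],o['torque'])
d=P[...,:2]-e[:2];a=np.radians(79.44);l=d@[np.cos(a),np.sin(a)];w=d@[np.sin(a),-np.cos(a)]
for s in (-1,1):
    for k in (-1,1):
        m=(l*s>70)if 0 else (s*l>.07)&(s*l<.085)&(k*w>.01)&(k*w<.035)&(P[...,2]>.04)&(P[...,2]<.07); print(s,k,m.sum(),np.median(P[m][:,2]) if m.any() else 0)
    m=(s*l>.122)&(s*l<.135)&(abs(w)<.05)&(abs(P[...,2]-.05)<.02);print('seat',s,m.sum(),np.median(P[m][:,2]) if m.any() else 0)
"
```

```text
time: 12.3
ee_pos: [0.5154, -0.2299, 0.0682]
tcp_rot: [-90.0, 0.0, 79.4]
wrist_force: [-2.5, 2.1, 8.4]
opening: 0.0153
time: 12.5
ee_pos: [0.5154, -0.2299, 0.0681]
tcp_rot: [-90.0, 0.0, 79.4]
wrist_force: [-5.6, 2.3, 11.8]
opening: 0.015
[ 0.51541333 -0.22991707  0.06818519] [-4.35302441  1.72302723 10.42950577] [ 0.30692045  0.89335248 -0.00633211]
-1 -1 2164 0.0560645362212283
-1 1 1640 0.055978727465428146
seat -1 138 0.04989542945433671
1 -1 2197 0.055993255217666404
1 1 1626 0.05596237305649032
seat 1 4997 0.05000910217013435
```

Seated: z has stopped, the force is rising, and all four plate corners read 56 mm top height (seat 50). I'll press slightly more, unload, release and retreat.

```bash
python3 -m jog '[[1,0,0,-0.01,0,0,0],[1,0,0,-0.01,0,0,0]]'
python3 -m jog '[[1,0,0,0.04,0,0,0],[1,0,0,0.04,0,0,0]]'
python3 -m jog '[[0.6,0,0,0,0,0,0],[0.3,0,0,0,0,0,0],[0,0,0,0,0,0,0],[0,0,0,0,0,0,0],[0,0,0,0,0,0,0]]'
python3 -m jog '[[0,0,0,0,0,0,0],[0,0,0,0.5,0,0,0],[0,0,0,1.5,0,0,0],[0,0,0,3,0,0,0],[0,0,0,4.5,0,0,0]]'
python3 -m jog '[[0,0,0,0.5,0,0,0],[0,0,0,0.5,0,0,0],[0,0,0,0.5,0,0,0],[0,0,0,0.5,0,0,0]]'
python3 -c "
from h import *
im,P=cam('wrist');save('w5.png',im);o=bot.get_obs();e=np.array([.5154,-.2299]);print(o['ee_pos'],o['wrist_force'])
d=P[...,:2]-e;a=np.radians(79.44);l=d@[np.cos(a),np.sin(a)];w=d@[np.sin(a),-np.cos(a)];z=P[...,2]
for s in (-1,1):
    for k in (-1,1):
        m=(s*l>.07)&(s*l<.085)&(k*w>.01)&(k*w<.035)&(z>.04)&(z<.07); print(s,k,m.sum(),np.median(z[m]) if m.any() else 0)
m=(z>.0545)&(z<.0575)&(abs(l)<.13)&(abs(w)<.05);print(cv2.minAreaRect((P[m][:,:2]*1000).astype(np.float32)))
for s in(-1,1):
    m=(s*l>.085)&(s*l<.105)&(abs(w)<.01)&(z>.066)&(z<.09);print('pin',m.sum(),np.median(P[m],0))
"
```

```text
time: 12.75
ee_pos: [0.5154, -0.2299, 0.0682]
tcp_rot: [-90.1, 0.0, 79.4]
wrist_force: [-5.1, 1.5, 12.1]
opening: 0.0148
time: 12.95
ee_pos: [0.5154, -0.2299, 0.0682]
tcp_rot: [-90.0, 0.0, 79.5]
wrist_force: [-2.1, -0.1, 5.2]
opening: 0.0147
time: 13.45
ee_pos: [0.5153, -0.2298, 0.0679]
tcp_rot: [-90.0, -0.0, 79.4]
wrist_force: [0.0, 0.1, -0.9]
opening: 0.0844
time: 13.95
ee_pos: [0.515, -0.2297, 0.1825]
tcp_rot: [-90.0, -0.0, 79.4]
wrist_force: [0.2, -0.5, 1.1]
opening: 0.0854
time: 14.35
ee_pos: [0.5148, -0.2296, 0.1913]
tcp_rot: [-89.9, -0.0, 79.4]
wrist_force: [-0.3, 0.2, 0.2]
opening: 0.0854
[ 0.51478041 -0.22960238  0.19136829] [ 0.09348291 -1.22757186 -0.04956343]
-1 -1 763 0.05603145291790329
-1 1 671 0.05598747504584062
1 -1 757 0.05596829477522569
1 1 660 0.055906691419141286
((515.0582885742188, -229.6866455078125), (240.7088623046875, 80.34407043457031), 79.4432601928711)
pin 362 [ 0.4971742  -0.32110415  0.07909945]
pin 360 [ 0.53117441 -0.13819945  0.07903868]
```

View pics/w5.png

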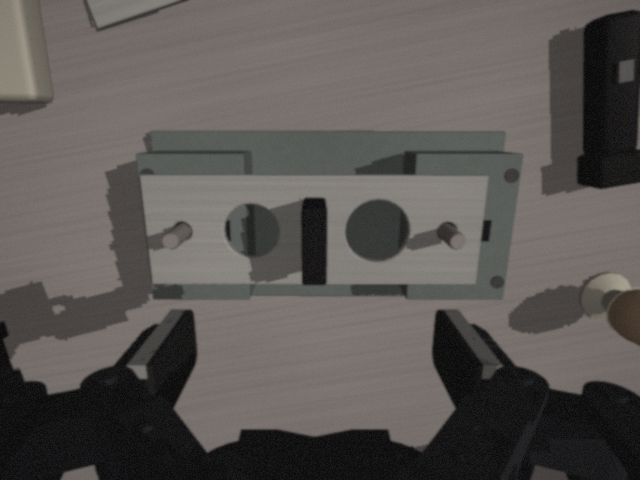

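The plate is flat on the stand with both pins up through it, at (176,236) and (453,236). The gripper is clear and the bystanders are untouched.

```bash
python3 -c "
from workcell import bot
print(bot.job_done())"
```

```text
the job is handed in; nothing more can be done
None
```

The plate is on the grading stand, over both pins and pressed fully home. I let go of it and handed the job in at about 14 s.

- **Fit:** I gripped the plate by its block and turned it about 15° to match the stand. The wrist camera put the middle of the pins about 10.5 mm off the stand's middle. Lowered in small steps, the plate went over both pins without catching.
- **Pressing:** The lifter took about 8 N to push down. In the final press the height stopped changing and the downward push reached about 17 N, with about 5 N sideways. Both are under the 30 N limit.
- **Last check:** After release, all four points I measured on the plate's top were at 55.9–56.0 mm, which is what a fully seated plate should read. Both pins stood through it at about 79 mm, and the gripper was open and clear, touching nothing.
- **Bystanders:** The robot touched none of them as far as I could tell. I didn't re-measure their positions at the end, but the pictures showed nothing disturbed.

One disagreement: the top camera placed the grip about 3 mm away from where the wrist camera did. I used the wrist camera for the fit.

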